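Shut and lock the wire feeder's cover

TASK

Shut the wire feeder's hinged cover, then push its sprung quarter-turn stud in until you feel it bottom and turn it clockwise to its stop, so that it springs back and locks the cover. Work gently, by feel: do not bang or lean hard on the cover, and neither ram the stud once it has bottomed nor wrench it while it will not turn. Leave the mallet, the magnet and the steel plate where they lie.

Things in the scene. Friction and masses are not known exactly. Their poses are not given: they have to be found in the camera images.
- feeder: The wire feeder: a blue steel box 220 x 220 mm and 120 mm high, open on top, fixed to the table. Origin at the centre of its underside; x points from its front wall (with the torch socket and dials) to its back wall, z up. The hinge line of its grey cover runs along its y, at x = +110 mm, z = 120 mm.
- cover (a joint): Opening angle of the feeder's cover, rad: 0 shut, about 0.4 to 0.8 at the start. The cover is a flat grey steel plate 220 x 220 mm, 6 mm thick; its underside passes through the hinge line, its front edge swings up. The hinge is stiff: the cover stays where it is left, and 1 to 4 N near its front edge moves it. Only the stud stands on it, in the middle near the front edge.
- cover_edge (a point): Middle of the cover's free front edge, on its top face, 220 mm from the hinge line. x, y, z as the feeder's when the cover is shut.
- stud_hole (a point): Where the stud passes through the cover, on its top face, 180 mm from the hinge line, midway across. Below, the stud carries a 30 mm cross pin that drops into the slot of a receptacle when the cover shuts. Receptacles differ in height and angle: the pin comes clear below the slot, free to turn, only after 6 to 19 mm of push, and meets a solid floor 2 mm deeper.
- plunger (a joint): How far the sprung stud is pushed into the cover, m: 0 fully out, as at the start. The spring needs 4.5 N to start and 0.35 N more per mm, so the receptacle's floor is met at 8 to 21 mm and 7 to 12 N, a sharp rise above that; the floor bears 20 N beyond the spring. Let go unlocked, it stays where it came clear; let go at the lock it springs back 5.5 mm more, into a notch.
- wing (a joint): Angle of the stud's wing, rad: 0 when it points along the feeder's x, growing clockwise from above; near 0 at the start. Pushed in clear of the slot it turns easily (0.03 N m) clockwise to a solid end stop at 1.05 to 1.65 (each receptacle its own), which bears 0.4 N m; the locking notch lies at the stop and reaches back only 0.15 rad from it. While out it only has some play.
- wing_grip (a point): On the stud's axis, at the middle of the wing's top face; x runs along the wing, z along the stud outwards. The wing is an orange bar 36 mm long, 10 mm thick, 22 mm high, on a black round flange 40 mm across, 5 mm thick, whose upper face is 22 mm below this point. With the stud out, this point is 50.5 mm above the cover's top face. Press through wing or flange.
- mallet: Soft-faced mallet lying beside the feeder: wooden handle 22 mm thick along its x, head 96 mm across and 40 mm thick at x = +85 mm, handle end at x = -130 mm. Origin at table height. Leave alone.
- magnet_square: Red triangular welding magnet, legs about 90 mm, 16 mm high, lying on the table. Origin at the middle of one leg, underside. Leave alone.
- coupon: Steel test plate 50 x 100 x 6 mm lying on the table. Origin at the centre of its underside. Leave alone.

How it is judged:
By the outcome, as a careful person would: the job done as asked, in the order asked, and still so for the second after the job is handed in, with the robot touching nothing.
It also fails if it takes over 64 s, if anything falls off the work surface, if the arm or the gripper's body presses on something with over 40 N, if the wrist force passes 120 N, or if a joint passes its speed limit or range.

ROBOT

A 7-joint arm with a two-finger parallel gripper is mounted at the origin on the work surface. World frame = base frame: x ahead of the robot, y to its left, z up, the work surface at z = 0. Lengths are in m, angles in rad, forces in N, time in s.
With the tool pointing down it reaches from about 0.425 to 0.925 m from the base axis. Payload 6.8 kg.
Tool frame: the origin (TCP) lies on the front face of the gripper's body, between the roots of the fingers; the fingertips stand 73 mm ahead of it and the grasp point (between the pads) lies 54 mm ahead of it; z points along the fingers, y is the line along which they close (so a half turn about z gives the same grasp; the last joint's range is limited). The gripper opens to 85 mm and grips with 20 to 120 N. Pads are 22 mm wide; open, the fingers measure 114 mm over their backs; the gripper's body (76 mm by 85 mm) begins 54 mm behind the grasp point. The pads swing forward as they close: fully open they stand 13 mm farther back than shut.
Start: joints at [1.039, 0.477, 0.022, 1.555, -0.011, 1.109, -0.083], TCP at [0.278, -0.615, 0.304] pointing down, gripper open.
Joint ranges: [-2.96, 2.96], [-0.34, 2.1], [-1.41, 1.46], [0.24, 2.44], [-1.37, 4.51], [0.17, 1.92], [-2.96, 2.96]. Speed limits (rad/s): [2.39, 2.39, 3.14, 3.14, 3.14, 3.14, 3.14].

INTERFACE

Orientations are given as a unit quaternion [w, x, y, z].
In Python, from station import bot, optics gives the robot as it stands.
- The arm moves only by the tool drive_tool, never from a script. Its argument "deltas" is a list of rows, each an object with "gripper": the closure in counts, from 0 (fully open) to 255 (shut); "offset": the shift along the tool's x, y, z in units of 1000 mm (1.0 is 1000 mm), a list of three; "angular": the turn, a rotation vector about the tool's x, y, z in units of 45 degrees (1.0 is 45 degrees), a list of three. In form: [{"gripper": gripper, "offset": [dx, dy, dz], "angular": [rx, ry, rz]}, ...]. A call has 1 to 5 rows; each row is the pose to reach, as a shift and turn from the pose commanded when the call began, along the tool's axes at that moment; what a row does not reach only later rows make up. A row lasts 1/10 s, in which the tool goes at most 50 mm and 8.59 degrees, less where a joint would pass 70% of its speed; a pose out of reach is approached as far as the arm can. A call with a number of a shift or a turn outside -1 to 1 is refused whole. A call with a gripper value outside its range is refused whole. The fingers move at their own pace and stop on an object; "grip_force" is the grip in N (left out, the last holds). Time passes only in rows, so rows that repeat a pose let the fingers close. It gives the time, the measured TCP pose, the force, the opening and the grip force at its end, in the units of the state.
- bot.get_obs(): the state, without advancing time (a new reading comes with each control period).
- optics.read_camera(name): name is "side" or "top"; returns the picture (420x560x3 uint8, blue, green, red); there is no depth.
- optics.camera_model(name): a dict with "fx", "fy", "cx", "cy" (pixels), "dist" ([k1, k2, p1, p2, k3] as OpenCV has them; the pictures are not rectified), "cam_to_world" (4x4, takes a point from camera to world coordinates). Camera axes: x right, y up, looking along -z (the intrinsics and any distortion apply to the point x, -y, -z); pixel columns grow to the right and rows downward; lengths in m; the calibration is good to about 2 mm. A picture is of the moment at which its call begins. camera_model takes no time and is no camera call.
- bot.hand_in(): hands the job in; it is judged then, once.
The state is a dict: "t": time; "q": joint angles; "joint_vel": joint speeds; "joint_torque": joint torques, N m; "eef_pos": TCP position; "tool_rot": TCP orientation; "contact_force": force on the tool from outside, world axes, zero at the start; "torque": the same for the moment, N m; "gripper_width": opening from 0.0 (shut) to 1.0 (fully open); "grasp_force": force on a finger pad.
Only numpy, scipy, OpenCV 4.12 (cv2) and the standard library are available. Lean on these libraries where they do the work, as an engineer would, in place of code of your own. Each camera call takes 0.05 s, during which the arm holds its last target. There are 200 camera calls.

## Working session

There is one attempt and no reset: what is moved stays moved. The work goes in short steps, Python scripts to look and compute and a tool call to move; the robot and the scene stay as the last step left them, time stands still between calls to the robot, and variables do not carry over. Pictures are saved under pics/ and viewed, at most 10 in all, crops included, and the job is handed in when it is done.

Besides the shell and the picture viewer there is one more tool, called after "Request:" as name(argument=value, ...), one argument or row to a line, values as JSON. drive_tool: Moves the arm, as the interface text tells. Its arguments: {"type":"object","properties":{"deltas":{"type":"array"},"grip_force":{"type":"number"}},"required":["deltas"]}

```bash
mkdir -p pics; ls
python3 - <<'E'
from station import bot, optics
import cv2,json
for n in("side","top"):
    cv2.imwrite(f"pics/{n}0.png",optics.read_camera(n)); print(n,optics.camera_model(n))
print(bot.get_obs())
E
```

```text
pics
side {'fx': 483.6350514202986, 'fy': 483.6350514202986, 'cx': 281.9834290754941, 'cy': 213.5204526773488, 'dist': array([-0.1439841,  0.       ,  0.       ,  0.       ,  0.       ]), 'cam_to_world': array([[ 0.97988275,  0.14911764, -0.13264132,  0.46216084],
       [-0.19873497,  0.66819009, -0.71695636, -0.73079349],
       [-0.01828123,  0.72889364,  0.68438283,  0.86130845],
       [ 0.        ,  0.        ,  0.        ,  1.        ]])}
top {'fx': 544.8835197570687, 'fy': 544.8835197570687, 'cx': 275.1241207257118, 'cy': 214.8275111051358, 'dist': array([-0.12972686,  0.        ,  0.        ,  0.        ,  0.        ]), 'cam_to_world': array([[-3.82954174e-03,  9.89986254e-01, -1.41111844e-01,
         4.68202307e-01],
       [-9.99803992e-01, -1.04943346e-03,  1.97706042e-02,
         3.61303505e-02],
       [ 1.94245389e-02,  1.41159897e-01,  9.89796227e-01,
         1.15255856e+00],
       [ 0.00000000e+00,  0.00000000e+00,  0.00000000e+00,
         1.00000000e+00]])}
{'t': 0.1, 'q': array([ 1.03887771,  0.47773574,  0.02230631,  1.55635965, -0.01150599,
        1.10933312, -0.08309811]), 'joint_vel': array([ 2.03589283e-04, -3.06770687e-03,  4.42484080e-04, -3.57791106e-03,
        1.22867621e-03, -3.49778023e-04,  1.35739308e-05]), 'joint_torque': array([ 5.42439491e-03, -5.97760963e+01,  1.61459494e+00, -2.81954080e+01,
        1.29305638e-02,  5.10688842e-03,  8.63315222e-06]), 'eef_pos': array([ 0.27743129, -0.61488121,  0.30300689]), 'tool_rot': array([-8.22720177e-04,  9.77625349e-01,  2.10351960e-01, -2.29862018e-04]), 'contact_force': array([ 0.50297188,  0.63022785, -0.1502503 ]), 'torque': array([ 0.00769032,  0.01433845, -0.03784084]), 'grasp_force': 0.0, 'gripper_width': 1.00003339098613}
```

View pics/side0.png

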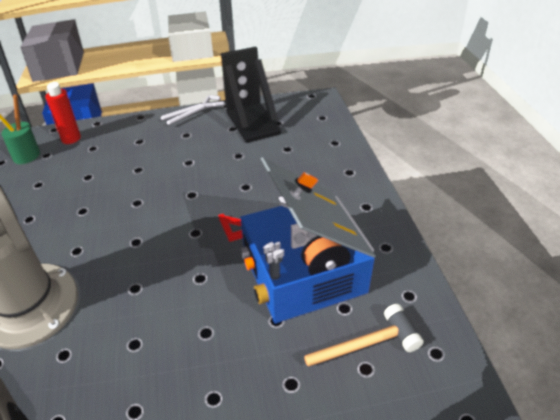

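View pics/top0.png

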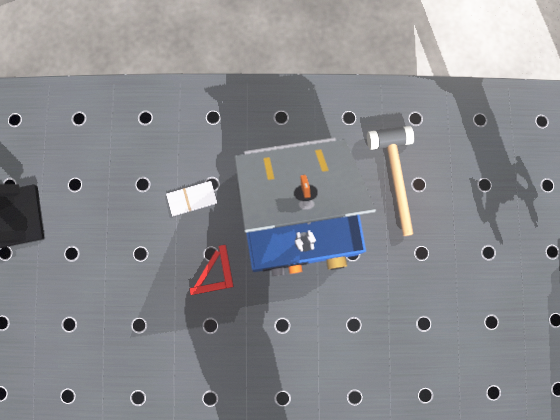

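Run:
```python
import cv2
t=cv2.imread("pics/top0.png")[130:280,225:385]; cv2.imwrite("pics/topc.png",cv2.resize(t,None,fx=4,fy=4,interpolation=cv2.INTER_CUBIC))
t=cv2.imread("pics/side0.png")[150:325,230:385]; cv2.imwrite("pics/sidec.png",cv2.resize(t,None,fx=3.4,fy=3.4,interpolation=cv2.INTER_CUBIC))
```

```text
(no output)
```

View pics/topc.png

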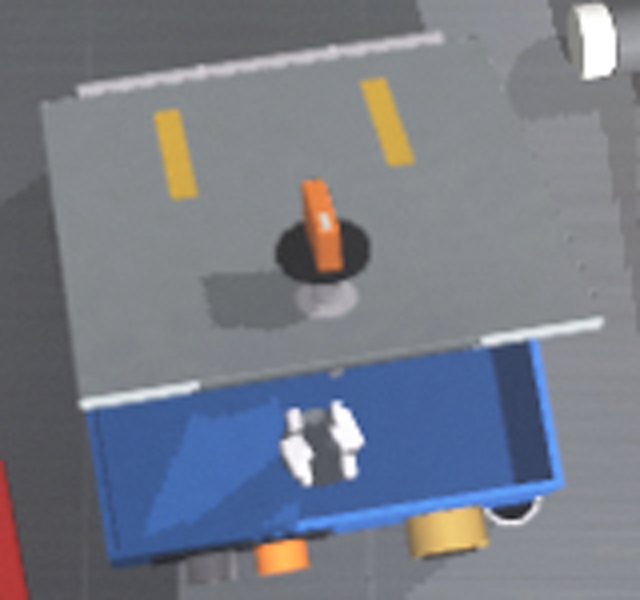

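View pics/sidec.png

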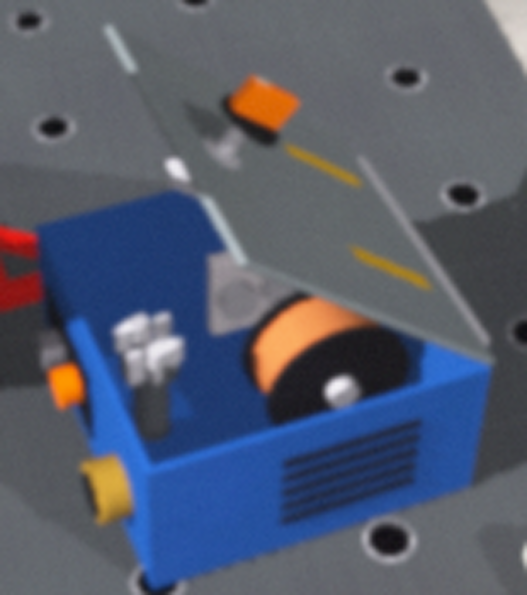

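```bash
cat > h.py <<'E'
import numpy as np, cv2
from scipy.optimize import least_squares
from station import optics
M={n:optics.camera_model(n) for n in("side","top")}
def proj(n,P):
    m=M[n];T=np.linalg.inv(m["cam_to_world"]);p=np.atleast_2d(P)@T[:3,:3].T+T[:3,3]
    p=p*[1,-1,-1];K=np.array([[m["fx"],0,m["cx"]],[0,m["fy"],m["cy"]],[0,0,1]])
    return cv2.projectPoints(p,np.zeros(3),np.zeros(3),K,m["dist"])[0][:,0]
def cov(r,y,h,a): # r from hinge, h above underside
    return [.11-r*np.cos(a)+h*np.sin(a),y,.12+r*np.sin(a)+h*np.cos(a)]
def world(p,L):
    c,s=np.cos(p[2]),np.sin(p[2]);return np.array([[c,-s,0],[s,c,0],[0,0,1]])@np.array(L)+[p[0],p[1],0]
E
python3 - <<'E'
from h import *
B=lambda x,y,z:(lambda a:[x,y,z])
C=lambda *k:(lambda a:cov(*k,a))
ob=[("top",B(-.11,.11,.12),110,560),("top",B(-.11,-.11,.12),563,487),
("top",C(.22,.11,.006),80,400),("top",C(.22,-.11,.006),602,318),
("side",B(-.11,-.11,.12),153,466),("side",B(-.11,-.11,0),150,588),("side",B(.11,-.11,0),470,486),("side",B(-.11,.11,.12),40,232),
("side",C(.22,.11,.006),112,26),("side",C(.22,-.11,.006),248,262)]
def px(n,u,v):
    return ((u+.5)/4-.5+225,(v+.5)/4-.5+130) if n=="top" else ((u+.5)/3.4-.5+230,(v+.5)/3.4-.5+150)
f=lambda p:np.concatenate([proj(n,world(p,g(p[3])))[0]-px(n,u,v) for n,g,u,v in ob])
r=least_squares(f,[.62,0,-.1,.5],loss="soft_l1");p=r.x
print(p.round(4));print(f(p).reshape(-1,2).round(1))
for a in(p[3],0):
  for k in((.18,0,.0565),(.22,0,.006),(.18,0,.006)):
    P=world(p,cov(*k,a));print(a,k,P.round(4))
    if a: print([ (proj(n,P)[0]).round(1) for n in M])
q=[((x+.5-225)*4-.5,(y+.5-130)*4-.5) for x,y in proj("top",np.array([world(p,cov(.18+d,0,.0565,p[3])) for d in(-.018,.018)]))];print(q)
E
```

```text
[ 0.6394 -0.0314  0.1565  0.7087]
[[-0.4 -1.4]
 [ 0.2 -1.7]
 [-0.4  0.1]
 [ 0.7 -0.2]
 [-1.2  1.6]
 [ 1.5  0.8]
 [ 0.5  0.3]
 [-1.1 -2.5]
 [-1.3 -1. ]
 [-1.  -0.4]]
0.7087399265051934 (0.18, 0, 0.0565) [ 0.6494 -0.0298  0.2801]
[array([310.6, 175.6]), array([304.7, 180.4])]
0.7087399265051934 (0.22, 0, 0.006) [ 0.5869 -0.0397  0.2677]
[array([279.8, 188.4]), array([310.6, 219.3])]
0.7087399265051934 (0.18, 0, 0.006) [ 0.6169 -0.035   0.2417]
[array([294.6, 194.9]), array([306.3, 203.8])]
0 (0.18, 0, 0.0565) [ 0.5703 -0.0423  0.1765]
0 (0.22, 0, 0.006) [ 0.5308 -0.0486  0.126 ]
0 (0.18, 0, 0.006) [ 0.5703 -0.0423  0.126 ]
[(np.float64(312.58708662962454), np.float64(177.00272635379702)), (np.float64(327.97657708454017), np.float64(230.06786460362935))]
```

Request:
drive_tool(
  deltas=[
    {"gripper":255,"offset":[0,0,-0.03],"angular":[0,0,0]},
    {"gripper":255,"offset":[0.02,-0.015,-0.06],"angular":[0,0,0]},
    {"gripper":255,"offset":[0.05,-0.035,-0.08],"angular":[0,0,0]},
    {"gripper":255,"offset":[0.08,-0.055,-0.09],"angular":[0,0,0]},
    {"gripper":255,"offset":[0.11,-0.075,-0.1],"angular":[0,0,0]},
  ],
  grip_force=20,
)

```text
t: 0.6
eef_pos: [0.3475, -0.5005, 0.4043]
tool_rot: [0.0, 0.978, 0.21, 0.0]
contact_force: [0.4, 0.4, -0.2]
gripper_width: 0.146
grasp_force: 0.0
```

Request:
drive_tool(
  deltas=[
    {"gripper":255,"offset":[0.03,-0.02,0],"angular":[0,0,0]},
    {"gripper":255,"offset":[0.06,-0.04,0],"angular":[0,0,0]},
    {"gripper":255,"offset":[0.09,-0.06,0],"angular":[0,0,0]},
    {"gripper":255,"offset":[0.12,-0.08,0],"angular":[0,0,0]},
    {"gripper":255,"offset":[0.15,-0.1,0],"angular":[0,0,0]},
  ],
)

```text
t: 1.1
eef_pos: [0.443, -0.3474, 0.4036]
tool_rot: [-0.0, 0.978, 0.21, -0.0]
contact_force: [0.3, -0.1, 0.1]
gripper_width: 0.0
grasp_force: 0.0
```

Request:
drive_tool(
  deltas=[
    {"gripper":255,"offset":[0.03,-0.02,0],"angular":[0,0,0]},
    {"gripper":255,"offset":[0.06,-0.04,0],"angular":[0,0,0]},
    {"gripper":255,"offset":[0.09,-0.06,0],"angular":[0,0,0]},
    {"gripper":255,"offset":[0.12,-0.08,0],"angular":[0,0,0]},
    {"gripper":255,"offset":[0.15,-0.1,0],"angular":[0,0,0]},
  ],
)

```text
t: 1.6
eef_pos: [0.5386, -0.1947, 0.4036]
tool_rot: [-0.0, 0.978, 0.21, -0.0]
contact_force: [1.0, -0.6, -0.3]
gripper_width: 0.003
grasp_force: 0.0
```

Request:
drive_tool(
  deltas=[
    {"gripper":255,"offset":[0.03,-0.02,0],"angular":[0,0,0]},
    {"gripper":255,"offset":[0.06,-0.04,0],"angular":[0,0,0]},
    {"gripper":255,"offset":[0.08,-0.055,0],"angular":[0,0,0]},
    {"gripper":255,"offset":[0.095,-0.065,0],"angular":[0,0,0]},
    {"gripper":255,"offset":[0.1,-0.067,0],"angular":[0,0,0]},
  ],
)

```text
t: 2.1
eef_pos: [0.6024, -0.0911, 0.4033]
tool_rot: [-0.001, 0.977, 0.212, -0.0]
contact_force: [-0.4, -0.9, -0.2]
gripper_width: 0.0
grasp_force: 0.0
```

Request:
drive_tool(
  deltas=[
    {"gripper":255,"offset":[0,0,0],"angular":[0,0,-0.18]},
    {"gripper":255,"offset":[0,0,0],"angular":[0,0,-0.36]},
    {"gripper":255,"offset":[0,0,0],"angular":[0,0,-0.54]},
    {"gripper":255,"offset":[0,0,0],"angular":[0,0,-0.72]},
    {"gripper":255,"offset":[0,0,0],"angular":[0,0,-0.9]},
  ],
)

```text
t: 2.6
eef_pos: [0.6013, -0.0952, 0.4036]
tool_rot: [0.0, 0.843, 0.537, -0.001]
contact_force: [-0.1, 0.4, -0.7]
gripper_width: 0.002
grasp_force: 0.0
```

Request:
drive_tool(
  deltas=[
    {"gripper":255,"offset":[0,0,0],"angular":[0,0,-0.18]},
    {"gripper":255,"offset":[0,0,0],"angular":[0,0,-0.36]},
    {"gripper":255,"offset":[0,0,0],"angular":[0,0,-0.54]},
    {"gripper":255,"offset":[0,0,0],"angular":[0,0,-0.72]},
    {"gripper":255,"offset":[0,0,0],"angular":[0,0,-0.9]},
  ],
)

```text
t: 3.1
eef_pos: [0.6013, -0.0953, 0.4035]
tool_rot: [-0.0, 0.605, 0.796, -0.001]
contact_force: [-0.2, 0.5, -0.1]
gripper_width: 0.002
grasp_force: 0.0
```

Request:
drive_tool(
  deltas=[
    {"gripper":255,"offset":[0,0,0],"angular":[0,0,-0.185]},
    {"gripper":255,"offset":[0,0,0],"angular":[0,0,-0.37]},
    {"gripper":255,"offset":[0,0,0],"angular":[0,0,-0.555]},
    {"gripper":255,"offset":[0,0,0],"angular":[0,0,-0.74]},
    {"gripper":255,"offset":[0,0,0],"angular":[0,0,-0.927]},
  ],
)

```text
t: 3.6
eef_pos: [0.6014, -0.0953, 0.4035]
tool_rot: [-0.0, 0.282, 0.959, -0.001]
contact_force: [0.7, 0.0, -0.4]
gripper_width: 0.002
grasp_force: 0.0
```

Request:
drive_tool(
  deltas=[
    {"gripper":255,"offset":[0,0,0],"angular":[0,0,-0.185]},
    {"gripper":255,"offset":[0,0,0],"angular":[0,0,-0.37]},
    {"gripper":255,"offset":[0,0,0],"angular":[0,0,-0.555]},
    {"gripper":255,"offset":[0,0,0],"angular":[0,0,-0.74]},
    {"gripper":255,"offset":[0,0,0],"angular":[0,0,-0.927]},
  ],
)

```text
t: 4.1
eef_pos: [0.6014, -0.0953, 0.4035]
tool_rot: [-0.001, -0.078, 0.997, -0.0]
contact_force: [0.4, 0.6, 0.3]
gripper_width: 0.001
grasp_force: 0.0
```

Run:
```python
from station import bot
from h import *
p=[.6394,-.0314,.1565]
o=bot.get_obs();print(o["q"].round(3),o["eef_pos"].round(4),o["tool_rot"].round(4))
for a in(.709,.6,.5,.4,.3,.2,.1,.05,0):
    L=cov(.212,-.055,.006,a);P=world(p,L);print(a,np.round(L,4),(P+[0,0,.073]).round(4))
```

```text
[ 0.629  0.391 -0.774  1.554  0.28   1.311  1.548] [ 0.6014 -0.0953  0.4035] [-5.000e-04 -7.810e-02  9.969e-01 -4.000e-04]
0.709 [-0.047  -0.055   0.2626] [ 0.6015 -0.0931  0.3356]
0.6 [-0.0616 -0.055   0.2447] [ 0.5871 -0.0953  0.3177]
0.5 [-0.0732 -0.055   0.2269] [ 0.5757 -0.0971  0.2999]
0.4 [-0.0829 -0.055   0.2081] [ 0.5661 -0.0987  0.2811]
0.3 [-0.0908 -0.055   0.1884] [ 0.5583 -0.0999  0.2614]
0.2 [-0.0966 -0.055   0.168 ] [ 0.5526 -0.1008  0.241 ]
0.1 [-0.1003 -0.055   0.1471] [ 0.5489 -0.1014  0.2201]
0.05 [-0.1014 -0.055   0.1366] [ 0.5478 -0.1015  0.2096]
0 [-0.102 -0.055  0.126] [ 0.5472 -0.1016  0.199 ]
```

Request:
drive_tool(
  deltas=[
    {"gripper":255,"offset":[0,0,0.015],"angular":[0,0,0]},
    {"gripper":255,"offset":[0,0,0.03],"angular":[0,0,0]},
    {"gripper":255,"offset":[0,0,0.042],"angular":[0,0,0]},
    {"gripper":255,"offset":[0,0,0.05],"angular":[0,0,0]},
    {"gripper":255,"offset":[0,0,0.055],"angular":[0,0,0]},
  ],
)

```text
t: 4.6
eef_pos: [0.6015, -0.0939, 0.3475]
tool_rot: [-0.001, -0.076, 0.997, 0.0]
contact_force: [0.7, 0.7, 0.6]
gripper_width: -0.003
grasp_force: 0.0
```

Request:
drive_tool(
  deltas=[
    {"gripper":255,"offset":[0.001,0,0.004],"angular":[0,0,0]},
    {"gripper":255,"offset":[0.003,0,0.008],"angular":[0,0,0]},
    {"gripper":255,"offset":[0.006,0,0.013],"angular":[0,0,0]},
    {"gripper":255,"offset":[0.009,0,0.017],"angular":[0,0,0]},
    {"gripper":255,"offset":[0.012,0,0.021],"angular":[0,0,0]},
  ],
)

```text
t: 5.1
eef_pos: [0.5895, -0.0957, 0.3279]
tool_rot: [-0.0, -0.076, 0.997, -0.0]
contact_force: [-2.9, 0.1, 2.7]
gripper_width: 0.002
grasp_force: 1.6
```

Request:
drive_tool(
  deltas=[
    {"gripper":255,"offset":[0.004,0,0.006],"angular":[0,0,0]},
    {"gripper":255,"offset":[0.008,0,0.012],"angular":[0,0,0]},
    {"gripper":255,"offset":[0.011,0,0.018],"angular":[0,0,0]},
    {"gripper":255,"offset":[0.014,0,0.023],"angular":[0,0,0]},
    {"gripper":255,"offset":[0.017,0,0.028],"angular":[0,0,0]},
  ],
)

```text
t: 5.6
eef_pos: [0.5733, -0.0983, 0.2994]
tool_rot: [0.0, -0.076, 0.997, 0.0]
contact_force: [1.0, -0.2, 0.3]
gripper_width: -0.002
grasp_force: 0.4
```

Request:
drive_tool(
  deltas=[
    {"gripper":255,"offset":[0.003,0,0.006],"angular":[0,0,0]},
    {"gripper":255,"offset":[0.006,0,0.012],"angular":[0,0,0]},
    {"gripper":255,"offset":[0.009,0,0.018],"angular":[0,0,0]},
    {"gripper":255,"offset":[0.012,0,0.023],"angular":[0,0,0]},
    {"gripper":255,"offset":[0.014,0,0.028],"angular":[0,0,0]},
  ],
)

```text
t: 6.1
eef_pos: [0.5591, -0.1003, 0.2715]
tool_rot: [-0.0, -0.076, 0.997, 0.0]
contact_force: [-0.8, 0.6, 0.8]
gripper_width: 0.001
grasp_force: 0.3
```

Run:
```python
from station import optics
import cv2
a=optics.read_camera("side")[140:315,215:390]; cv2.imwrite("pics/s1.png",cv2.resize(a,None,fx=3.4,fy=3.4,interpolation=cv2.INTER_CUBIC))
```

```text
(no output)
```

View pics/s1.png

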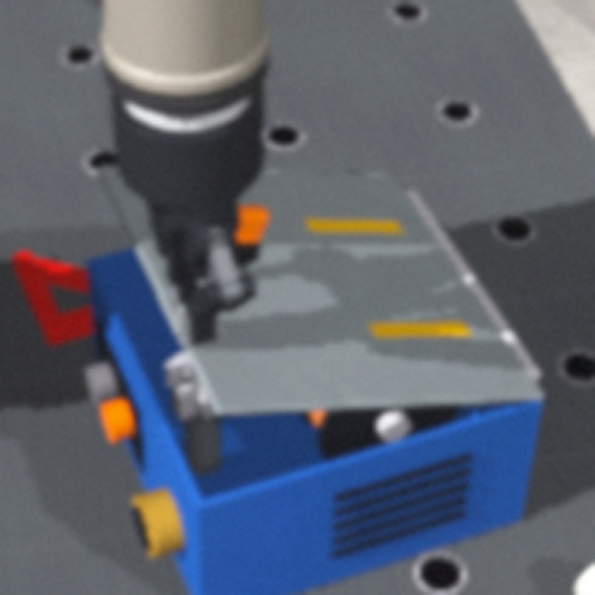

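Request:
drive_tool(
  deltas=[
    {"gripper":255,"offset":[0.001,0,0.006],"angular":[0,0,0]},
    {"gripper":255,"offset":[0.002,0,0.012],"angular":[0,0,0]},
    {"gripper":255,"offset":[0.003,0,0.018],"angular":[0,0,0]},
    {"gripper":255,"offset":[0.004,0,0.023],"angular":[0,0,0]},
    {"gripper":255,"offset":[0.005,0,0.028],"angular":[0,0,0]},
  ],
)

```text
t: 6.65
eef_pos: [0.5543, -0.1011, 0.2434]
tool_rot: [-0.0, -0.076, 0.997, 0.0]
contact_force: [-0.4, -0.9, 1.3]
gripper_width: 0.002
grasp_force: 0.3
```

Request:
drive_tool(
  deltas=[
    {"gripper":255,"offset":[0,0,0.005],"angular":[0,0,0]},
    {"gripper":255,"offset":[0.001,0,0.01],"angular":[0,0,0]},
    {"gripper":255,"offset":[0.001,0,0.014],"angular":[0,0,0]},
    {"gripper":255,"offset":[0.002,0,0.018],"angular":[0,0,0]},
    {"gripper":255,"offset":[0.002,0,0.021],"angular":[0,0,0]},
  ],
)

```text
t: 7.15
eef_pos: [0.5523, -0.1014, 0.2226]
tool_rot: [-0.0, -0.076, 0.997, -0.0]
contact_force: [-0.2, -0.5, 1.0]
gripper_width: 0.003
grasp_force: 0.2
```

Request:
drive_tool(
  deltas=[
    {"gripper":255,"offset":[0,0,0.002],"angular":[0,0,0]},
    {"gripper":255,"offset":[0,0,0.004],"angular":[0,0,0]},
    {"gripper":255,"offset":[0.001,0,0.006],"angular":[0,0,0]},
    {"gripper":255,"offset":[0.001,0,0.008],"angular":[0,0,0]},
    {"gripper":255,"offset":[0.001,0,0.01],"angular":[0,0,0]},
  ],
)

```text
t: 7.65
eef_pos: [0.5514, -0.1016, 0.2128]
tool_rot: [-0.0, -0.076, 0.997, -0.0]
contact_force: [-0.9, 0.8, 0.3]
gripper_width: -0.0
grasp_force: 0.2
```

Now slowly to the shut position, feeling.

Request:
drive_tool(
  deltas=[
    {"gripper":255,"offset":[0,0,0.002],"angular":[0,0,0]},
    {"gripper":255,"offset":[0,0,0.0035],"angular":[0,0,0]},
    {"gripper":255,"offset":[0,0,0.005],"angular":[0,0,0]},
    {"gripper":255,"offset":[0,0,0.0065],"angular":[0,0,0]},
    {"gripper":255,"offset":[0,0,0.008],"angular":[0,0,0]},
  ],
)

```text
t: 8.15
eef_pos: [0.5514, -0.1016, 0.2048]
tool_rot: [0.0, -0.076, 0.997, -0.0]
contact_force: [-0.2, -0.4, -0.2]
gripper_width: 0.0
grasp_force: 0.2
```

Request:
drive_tool(
  deltas=[
    {"gripper":255,"offset":[0,0,0.0008],"angular":[0,0,0]},
    {"gripper":255,"offset":[0,0,0.0015],"angular":[0,0,0]},
    {"gripper":255,"offset":[0,0,0.0023],"angular":[0,0,0]},
    {"gripper":255,"offset":[0,0,0.003],"angular":[0,0,0]},
    {"gripper":255,"offset":[0,0,0.004],"angular":[0,0,0]},
  ],
)

```text
t: 8.65
eef_pos: [0.5515, -0.1016, 0.2009]
tool_rot: [0.0, -0.076, 0.997, -0.0]
contact_force: [-0.9, -0.2, 1.0]
gripper_width: 0.002
grasp_force: 0.2
```

Request:
drive_tool(
  deltas=[
    {"gripper":255,"offset":[0,0,0.0005],"angular":[0,0,0]},
    {"gripper":255,"offset":[0,0,0.001],"angular":[0,0,0]},
    {"gripper":255,"offset":[0,0,0.0015],"angular":[0,0,0]},
    {"gripper":255,"offset":[0,0,0.002],"angular":[0,0,0]},
  ],
)

```text
t: 9.05
eef_pos: [0.5514, -0.1015, 0.1989]
tool_rot: [-0.0, -0.076, 0.997, 0.0]
contact_force: [-0.5, -1.0, 0.8]
gripper_width: 0.001
grasp_force: 0.2
```

Run:
```python
from station import optics,bot
import cv2
print(bot.get_obs()["contact_force"])
a=optics.read_camera("side")[140:315,215:390]; cv2.imwrite("pics/s2.png",cv2.resize(a,None,fx=3.4,fy=3.4,interpolation=cv2.INTER_CUBIC))
```

```text
[-0.47609089 -1.02239394  0.7863192 ]
```

View pics/s2.png

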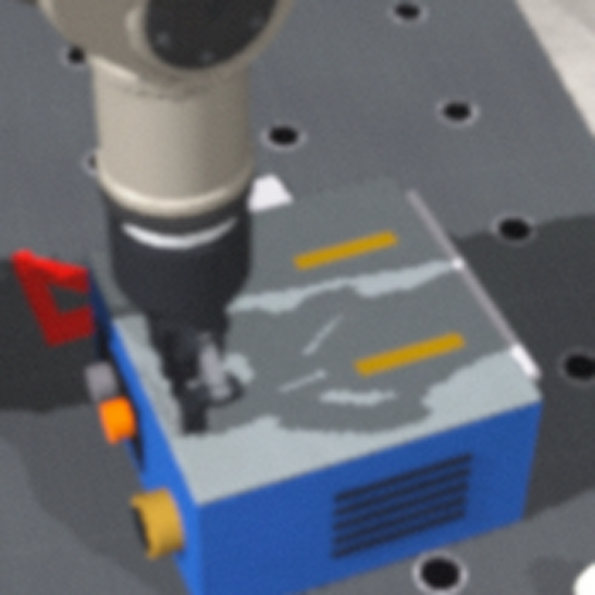

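Request:
drive_tool(
  deltas=[
    {"gripper":255,"offset":[0,0,0.0005],"angular":[0,0,0]},
    {"gripper":255,"offset":[0,0,0.001],"angular":[0,0,0]},
    {"gripper":255,"offset":[0,0,0.001],"angular":[0,0,0]},
  ],
)

```text
t: 9.4
eef_pos: [0.5515, -0.1015, 0.1987]
tool_rot: [-0.0, -0.076, 0.997, -0.0]
contact_force: [-3.0, 0.2, 7.8]
gripper_width: 0.004
grasp_force: 3.8
```

Request:
drive_tool(
  deltas=[
    {"gripper":255,"offset":[0,0,0.0005],"angular":[0,0,0]},
    {"gripper":255,"offset":[0,0,0.001],"angular":[0,0,0]},
    {"gripper":255,"offset":[0,0,0.001],"angular":[0,0,0]},
  ],
)

```text
t: 9.7
eef_pos: [0.5515, -0.1015, 0.1986]
tool_rot: [0.0, -0.076, 0.997, -0.001]
contact_force: [-6.9, 0.4, 15.7]
gripper_width: -0.003
grasp_force: 8.0
```

Request:
drive_tool(
  deltas=[
    {"gripper":255,"offset":[0,0,-0.005],"angular":[0,0,0]},
    {"gripper":255,"offset":[0,0,-0.03],"angular":[0,0,0]},
    {"gripper":200,"offset":[0,-0.03,-0.06],"angular":[0,0,0]},
    {"gripper":100,"offset":[0,-0.07,-0.09],"angular":[0,0,0]},
    {"gripper":100,"offset":[0,-0.12,-0.1],"angular":[0,0,0]},
  ],
)

```text
t: 10.2
eef_pos: [0.5712, -0.2187, 0.3007]
tool_rot: [0.003, -0.078, 0.997, -0.001]
contact_force: [0.6, 0.1, -0.0]
gripper_width: 0.513
grasp_force: 0.0
```

Request:
drive_tool(
  deltas=[
    {"gripper":100,"offset":[0,-0.03,0],"angular":[0,0,0]},
    {"gripper":100,"offset":[0,-0.05,0],"angular":[0,0,0]},
  ],
)

```text
t: 10.4
eef_pos: [0.5768, -0.272, 0.2968]
tool_rot: [0.0, -0.074, 0.997, -0.0]
contact_force: [-1.0, -0.3, 0.4]
gripper_width: 0.609
grasp_force: 0.0
```

Run:
```python
from station import optics,bot
import cv2
print(bot.get_obs()["contact_force"],bot.get_obs()["gripper_width"])
a=optics.read_camera("side"); cv2.imwrite("pics/s3raw.png",a)
b=optics.read_camera("top"); cv2.imwrite("pics/t3raw.png",b)
r=lambda i,f:cv2.resize(i,None,fx=f,fy=f,interpolation=cv2.INTER_CUBIC)
im=cv2.hconcat([r(b[180:270,250:350],4),r(a[190:280,250:350],4)]);cv2.imwrite("pics/c3.png",im)
```

```text
[-0.98825074 -0.30175216  0.3677013 ] 0.6086849010883222
```

View pics/c3.png

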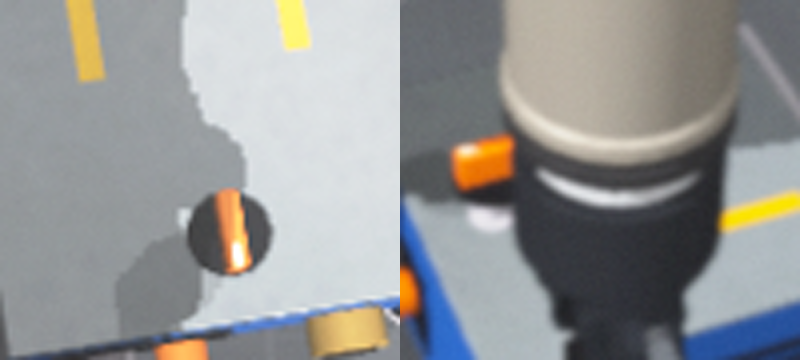

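```bash
cat >> h.py <<'E'
def back(n,uv,z):
    return least_squares(lambda q:proj(n,[q[0],q[1],z])[0]-uv,[.57,-.04]).x
E
python3 - <<'E'
from h import *
t=lambda u,v:np.array([(u+.5)/4-.5+250,(v+.5)/4-.5+180])
c=back("top",t(233,231),.1765);a=back("top",t(228,192),.1765);b=back("top",t(239,270),.1765);f=back("top",t(231,233),.1545)
print("wing",c,"flange",f,"ends",a,b,np.linalg.norm(a-b),"yaw",np.arctan2(*(a-b)[::-1]))
# cover front edge in the same picture: left (4,355)?, right end ~ (395,302)
for u,v in((20,352),(300,316)): print(back("top",t(u,v),.126))
from station import bot
o=bot.get_obs();print(o["eef_pos"],o["tool_rot"],o["q"])
y=2*np.arctan2(o["tool_rot"][2],o["tool_rot"][1]);R=np.array([[np.cos(y),np.sin(y)],[np.sin(y),-np.cos(y)]])
print("yaw",y,"delta tool xy to wing",(c-o["eef_pos"][:2])@R)
E
```

```text
wing [ 0.56623984 -0.042254  ] flange [ 0.56752621 -0.04308639] ends [ 0.58394035 -0.04019978] [ 0.54861457 -0.0447546 ] 0.0356182133628866 yaw 0.12822993777111796
[0.51440197 0.05452851]
[ 0.53089704 -0.07756741]
[ 0.57654907 -0.27176747  0.29578099] [-4.35919388e-04 -7.37010336e-02  9.97280283e-01 -7.05885752e-05] [ 0.8396348   0.51357458 -0.69648155  1.62194688  0.35513285  1.13719117
  1.77359512]
yaw 3.289128506555466 delta tool xy to wing [-0.02354152  0.22853558]
```

Request:
drive_tool(
  deltas=[
    {"gripper":140,"offset":[-0.005,0.045,0],"angular":[0,0,0.024]},
    {"gripper":140,"offset":[-0.01,0.09,0],"angular":[0,0,0.024]},
    {"gripper":140,"offset":[-0.015,0.135,0],"angular":[0,0,0.024]},
    {"gripper":140,"offset":[-0.02,0.18,0],"angular":[0,0,0.024]},
    {"gripper":140,"offset":[-0.024,0.22,0],"angular":[0,0,0.024]},
  ],
)

```text
t: 11.0
eef_pos: [0.5661, -0.0425, 0.2965]
tool_rot: [-0.0, -0.069, 0.998, 0.001]
contact_force: [0.2, -0.3, -0.4]
gripper_width: 0.448
grasp_force: 0.0
```

Request:
drive_tool(
  deltas=[
    {"gripper":140,"offset":[-0.001,0.008,0],"angular":[0,0,0]},
    {"gripper":140,"offset":[-0.001,0.008,0],"angular":[0,0,0]},
  ],
)

```text
t: 11.2
eef_pos: [0.5665, -0.0353, 0.2967]
tool_rot: [-0.0, -0.07, 0.998, 0.0]
contact_force: [-0.6, -0.7, -0.4]
gripper_width: 0.448
grasp_force: 0.0
```

Run:
```python
from station import optics,bot
import cv2,numpy as np
o=bot.get_obs();print(o["eef_pos"],o["tool_rot"],o["gripper_width"])
y=2*np.arctan2(o["tool_rot"][2],o["tool_rot"][1]);R=np.array([[np.cos(y),np.sin(y)],[np.sin(y),-np.cos(y)]])
print(y,(np.array([.5675,-.0425])-o["eef_pos"][:2])@R)
a=optics.read_camera("side")[120:270,215:365]; cv2.imwrite("pics/s4.png",cv2.resize(a,None,fx=4,fy=4,interpolation=cv2.INTER_CUBIC))
```

```text
[ 0.56653497 -0.03530166  0.2967327 ] [-1.92931338e-04 -7.00126111e-02  9.97545979e-01  4.64835028e-04] 0.4482518514436059
3.2817325417246295 [ 4.99111618e-05 -7.26256681e-03]
```

View pics/s4.png

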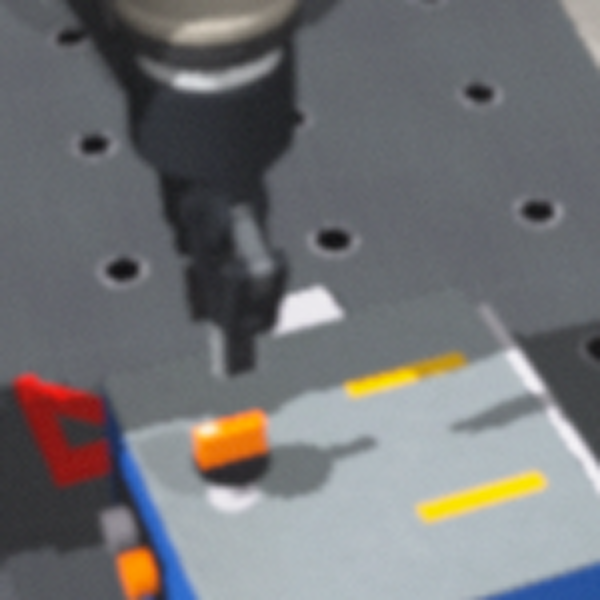

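Run:
```python
from h import *
print(back("side",np.array([272.4,225.4]),.1765))
```

```text
[ 0.56904739 -0.04349444]
```

Request:
drive_tool(
  deltas=[
    {"gripper":140,"offset":[0,-0.004,0.005],"angular":[0,0,0]},
    {"gripper":140,"offset":[0,-0.0073,0.012],"angular":[0,0,0]},
    {"gripper":140,"offset":[0,-0.0073,0.018],"angular":[0,0,0]},
    {"gripper":140,"offset":[0,-0.0073,0.022],"angular":[0,0,0]},
    {"gripper":140,"offset":[0,-0.0073,0.025],"angular":[0,0,0]},
  ],
)

```text
t: 11.75
eef_pos: [0.5681, -0.0471, 0.271]
tool_rot: [-0.0, -0.066, 0.998, 0.0]
contact_force: [0.9, 0.2, 0.2]
gripper_width: 0.448
grasp_force: 0.0
```

Request:
drive_tool(
  deltas=[
    {"gripper":140,"offset":[0,0.004,0.003],"angular":[0,0,0]},
    {"gripper":140,"offset":[0,0.004,0.003],"angular":[0,0,0]},
  ],
)

```text
t: 11.95
eef_pos: [0.5676, -0.0419, 0.2684]
tool_rot: [-0.0, -0.067, 0.998, 0.0]
contact_force: [-0.2, 0.4, 0.6]
gripper_width: 0.453
grasp_force: 0.0
```

Request:
drive_tool(
  deltas=[
    {"gripper":140,"offset":[0,0,0.008],"angular":[0,0,0]},
    {"gripper":140,"offset":[0,0,0.015],"angular":[0,0,0]},
    {"gripper":140,"offset":[0,0,0.022],"angular":[0,0,0]},
    {"gripper":140,"offset":[0,0,0.028],"angular":[0,0,0]},
    {"gripper":140,"offset":[0,0,0.033],"angular":[0,0,0]},
  ],
)

```text
t: 12.45
eef_pos: [0.5676, -0.0428, 0.2349]
tool_rot: [-0.0, -0.067, 0.998, 0.0]
contact_force: [0.1, 0.7, -0.4]
gripper_width: 0.446
grasp_force: 0.0
```

Now close gently on the wing.

Request:
drive_tool(
  deltas=[
    {"gripper":200,"offset":[0,0,0],"angular":[0,0,0]},
    {"gripper":230,"offset":[0,0,0],"angular":[0,0,0]},
    {"gripper":255,"offset":[0,0,0],"angular":[0,0,0]},
    {"gripper":255,"offset":[0,0,0],"angular":[0,0,0]},
    {"gripper":255,"offset":[0,0,0],"angular":[0,0,0]},
  ],
  grip_force=30,
)

```text
t: 12.95
eef_pos: [0.5678, -0.0424, 0.2358]
tool_rot: [0.0, -0.067, 0.998, 0.0]
contact_force: [-0.4, 2.3, -0.2]
gripper_width: 0.108
grasp_force: 32.3
```

Run:
```python
from station import bot
o=bot.get_obs();print(*[(k,o[k].round(3) if hasattr(o[k],'round') else o[k]) for k in("contact_force","torque","gripper_width","grasp_force","eef_pos","tool_rot")])
```

```text
('contact_force', array([-0.372,  2.289, -0.219])) ('torque', array([0.426, 0.082, 0.05 ])) ('gripper_width', 0.10759794052267761) ('grasp_force', 32.34375715255737) ('eef_pos', array([ 0.568, -0.042,  0.236])) ('tool_rot', array([ 0.   , -0.067,  0.998,  0.   ]))
```

Request:
drive_tool(
  deltas=[
    {"gripper":255,"offset":[0,0,0.001],"angular":[0,0,0]},
    {"gripper":255,"offset":[0,0,0.002],"angular":[0,0,0]},
    {"gripper":255,"offset":[0,0,0.003],"angular":[0,0,0]},
    {"gripper":255,"offset":[0,0,0.004],"angular":[0,0,0]},
    {"gripper":255,"offset":[0,0,0.004],"angular":[0,0,0]},
  ],
)

```text
t: 13.45
eef_pos: [0.5679, -0.0424, 0.2319]
tool_rot: [0.0, -0.067, 0.998, 0.0]
contact_force: [-2.9, 3.2, 5.0]
gripper_width: 0.108
grasp_force: 33.2
```

Request:
drive_tool(
  deltas=[
    {"gripper":255,"offset":[0,0,0.001],"angular":[0,0,0]},
    {"gripper":255,"offset":[0,0,0.002],"angular":[0,0,0]},
    {"gripper":255,"offset":[0,0,0.002],"angular":[0,0,0]},
  ],
)

```text
t: 13.75
eef_pos: [0.5679, -0.0425, 0.2299]
tool_rot: [0.0, -0.067, 0.998, 0.0]
contact_force: [-2.7, 2.7, 5.7]
gripper_width: 0.103
grasp_force: 33.3
```

Request:
drive_tool(
  deltas=[
    {"gripper":255,"offset":[0,0,0.0005],"angular":[0,0,0]},
    {"gripper":255,"offset":[0,0,0.001],"angular":[0,0,0]},
    {"gripper":255,"offset":[0,0,0.0015],"angular":[0,0,0]},
    {"gripper":255,"offset":[0,0,0.0015],"angular":[0,0,0]},
  ],
)

```text
t: 14.15
eef_pos: [0.5679, -0.0424, 0.2285]
tool_rot: [0.0, -0.067, 0.998, 0.0]
contact_force: [-3.1, 2.8, 6.0]
gripper_width: 0.107
grasp_force: 33.3
```

Request:
drive_tool(
  deltas=[
    {"gripper":255,"offset":[0,0,0.0005],"angular":[0,0,0]},
    {"gripper":255,"offset":[0,0,0.001],"angular":[0,0,0]},
    {"gripper":255,"offset":[0,0,0.0015],"angular":[0,0,0]},
    {"gripper":255,"offset":[0,0,0.0015],"angular":[0,0,0]},
  ],
)

```text
t: 14.55
eef_pos: [0.5679, -0.0424, 0.2271]
tool_rot: [0.0, -0.067, 0.998, 0.0]
contact_force: [-2.3, 3.4, 6.7]
gripper_width: 0.106
grasp_force: 33.4
```

Request:
drive_tool(
  deltas=[
    {"gripper":255,"offset":[0,0,0.0005],"angular":[0,0,0]},
    {"gripper":255,"offset":[0,0,0.001],"angular":[0,0,0]},
    {"gripper":255,"offset":[0,0,0.0015],"angular":[0,0,0]},
    {"gripper":255,"offset":[0,0,0.0015],"angular":[0,0,0]},
  ],
)

```text
t: 14.95
eef_pos: [0.5679, -0.0424, 0.2256]
tool_rot: [0.0, -0.067, 0.998, 0.0]
contact_force: [-2.7, 2.6, 7.7]
gripper_width: 0.107
grasp_force: 33.5
```

Request:
drive_tool(
  deltas=[
    {"gripper":255,"offset":[0,0,0.0005],"angular":[0,0,0]},
    {"gripper":255,"offset":[0,0,0.001],"angular":[0,0,0]},
    {"gripper":255,"offset":[0,0,0.0015],"angular":[0,0,0]},
    {"gripper":255,"offset":[0,0,0.0015],"angular":[0,0,0]},
  ],
)

```text
t: 15.35
eef_pos: [0.5681, -0.0424, 0.2251]
tool_rot: [0.0, -0.067, 0.998, -0.0]
contact_force: [-6.5, 2.8, 13.5]
gripper_width: 0.105
grasp_force: 34.4
```

Request:
drive_tool(
  deltas=[
    {"gripper":255,"offset":[0,0,-0.0013],"angular":[0,0,0]},
    {"gripper":255,"offset":[0,0,-0.0013],"angular":[0,0,0]},
  ],
)

```text
t: 15.55
eef_pos: [0.5679, -0.0424, 0.2257]
tool_rot: [0.0, -0.067, 0.998, -0.0]
contact_force: [-3.5, 2.2, 6.5]
gripper_width: 0.107
grasp_force: 33.5
```

Request:
drive_tool(
  deltas=[
    {"gripper":255,"offset":[0,0,0],"angular":[0,0,0.04]},
    {"gripper":255,"offset":[0,0,0],"angular":[0,0,0.08]},
    {"gripper":255,"offset":[0,0,0],"angular":[0,0,0.12]},
    {"gripper":255,"offset":[0,0,0],"angular":[0,0,0.16]},
  ],
)

```text
t: 15.95
eef_pos: [0.5679, -0.0424, 0.2255]
tool_rot: [0.0, -0.003, 1.0, 0.0]
contact_force: [-3.0, 2.8, 7.0]
gripper_width: 0.106
grasp_force: 33.5
```

```bash
cat > s.py <<'E'
from station import bot
import numpy as np
o=bot.get_obs();print(*[(k,np.round(o[k],3)) for k in("contact_force","torque","grasp_force","eef_pos")])
q=o["tool_rot"];print("yaw",2*np.arctan2(q[2],q[1]),q.round(4),o["joint_torque"][6],o["q"][6])
E
python3 s.py
```

```text
('contact_force', array([-2.96 ,  2.777,  6.956])) ('torque', array([0.587, 0.76 , 0.026])) ('grasp_force', np.float64(33.496)) ('eef_pos', array([ 0.568, -0.042,  0.225]))
yaw 3.1480998329857433 [ 2.0e-04 -3.3e-03  1.0e+00  1.0e-04] 0.3345474321395159 1.2101354638697326
```

Request:
drive_tool(
  deltas=[
    {"gripper":255,"offset":[0,0,0],"angular":[0,0,0.08]},
    {"gripper":255,"offset":[0,0,0],"angular":[0,0,0.16]},
    {"gripper":255,"offset":[0,0,0],"angular":[0,0,0.24]},
    {"gripper":255,"offset":[0,0,0],"angular":[0,0,0.32]},
    {"gripper":255,"offset":[0,0,0],"angular":[0,0,0.4]},
  ],
)

```text
t: 16.45
eef_pos: [0.5679, -0.0424, 0.2255]
tool_rot: [0.0, 0.154, 0.988, 0.0]
contact_force: [-3.2, 2.3, 7.5]
gripper_width: 0.104
grasp_force: 33.5
```

```bash
python3 s.py
```

```text
('contact_force', array([-3.196,  2.285,  7.522])) ('torque', array([0.6  , 0.789, 0.02 ])) ('grasp_force', np.float64(33.487)) ('eef_pos', array([ 0.568, -0.042,  0.225]))
yaw 2.832667365527136 [1.000e-04 1.538e-01 9.881e-01 1.000e-04] 0.7031934522092342 0.9307110425610519
```

Request:
drive_tool(
  deltas=[
    {"gripper":255,"offset":[0,0,0],"angular":[0,0,0.1]},
    {"gripper":255,"offset":[0,0,0],"angular":[0,0,0.2]},
    {"gripper":255,"offset":[0,0,0],"angular":[0,0,0.3]},
    {"gripper":255,"offset":[0,0,0],"angular":[0,0,0.4]},
    {"gripper":255,"offset":[0,0,0],"angular":[0,0,0.5]},
  ],
)

```text
t: 16.95
eef_pos: [0.5679, -0.0423, 0.2255]
tool_rot: [0.0, 0.344, 0.939, 0.0]
contact_force: [-4.3, 2.1, 7.1]
gripper_width: 0.105
grasp_force: 33.5
```

```bash
python3 s.py
```

```text
('contact_force', array([-4.251,  2.147,  7.134])) ('torque', array([0.657, 0.754, 0.005])) ('grasp_force', np.float64(33.479)) ('eef_pos', array([ 0.568, -0.042,  0.226]))
yaw 2.439423969959114 [1.000e-04 3.439e-01 9.390e-01 1.000e-04] 0.8910617418587208 0.5806629129179416
```

Request:
drive_tool(
  deltas=[
    {"gripper":255,"offset":[0,0,0],"angular":[0,0,0.04]},
    {"gripper":255,"offset":[0,0,0],"angular":[0,0,0.08]},
    {"gripper":255,"offset":[0,0,0],"angular":[0,0,0.12]},
    {"gripper":255,"offset":[0,0,0],"angular":[0,0,0.16]},
    {"gripper":255,"offset":[0,0,0],"angular":[0,0,0.16]},
  ],
)

```text
t: 17.45
eef_pos: [0.5679, -0.0423, 0.2255]
tool_rot: [0.0, 0.401, 0.916, 0.0]
contact_force: [-3.1, 3.2, 7.9]
gripper_width: 0.108
grasp_force: 33.5
```

```bash
python3 s.py
```

```text
('contact_force', array([-3.122,  3.247,  7.885])) ('torque', array([ 0.684,  0.834, -0.016])) ('grasp_force', np.float64(33.485)) ('eef_pos', array([ 0.568, -0.042,  0.226]))
yaw 2.3159742457743313 [1.000e-04 4.012e-01 9.160e-01 1.000e-04] -0.21789142861962318 0.47047657817470917
```

Request:
drive_tool(
  deltas=[
    {"gripper":255,"offset":[0,0,0],"angular":[0,0,0.03]},
    {"gripper":255,"offset":[0,0,0],"angular":[0,0,0.06]},
    {"gripper":255,"offset":[0,0,0],"angular":[0,0,0.09]},
    {"gripper":255,"offset":[0,0,0],"angular":[0,0,0.09]},
  ],
)

```text
t: 17.85
eef_pos: [0.5679, -0.0423, 0.2255]
tool_rot: [0.0, 0.433, 0.901, 0.0]
contact_force: [-2.2, 2.7, 8.2]
gripper_width: 0.104
grasp_force: 33.5
```

```bash
python3 s.py
```

```text
('contact_force', array([-2.197,  2.723,  8.173])) ('torque', array([ 0.657,  0.834, -0.063])) ('grasp_force', np.float64(33.477)) ('eef_pos', array([ 0.568, -0.042,  0.226]))
yaw 2.245600854745507 [1.000e-04 4.332e-01 9.013e-01 1.000e-04] -0.16692086588591337 0.40755832206384235
```

Request:
drive_tool(
  deltas=[
    {"gripper":232,"offset":[0,0,0],"angular":[0,0,0]},
    {"gripper":232,"offset":[0,0,0],"angular":[0,0,0]},
  ],
  grip_force=20,
)

```text
t: 18.05
eef_pos: [0.5679, -0.0423, 0.2255]
tool_rot: [0.0, 0.433, 0.901, 0.0]
contact_force: [-2.9, 2.4, 7.7]
gripper_width: 0.101
grasp_force: 33.5
```

```bash
python3 s.py
```

```text
('contact_force', array([-2.881,  2.445,  7.72 ])) ('torque', array([ 0.679,  0.776, -0.059])) ('grasp_force', np.float64(33.482)) ('eef_pos', array([ 0.568, -0.042,  0.226]))
yaw 2.2461161540761707 [1.000e-04 4.329e-01 9.014e-01 2.000e-04] 0.02902449283283204 0.40805971777521177
```

Request:
drive_tool(
  deltas=[
    {"gripper":228,"offset":[0,0,0],"angular":[0,0,0]},
    {"gripper":228,"offset":[0,0,0],"angular":[0,0,0]},
  ],
  grip_force=20,
)

```text
t: 18.25
eef_pos: [0.5679, -0.0423, 0.2255]
tool_rot: [0.0, 0.433, 0.901, 0.0]
contact_force: [-3.9, 3.3, 6.9]
gripper_width: 0.106
grasp_force: 29.9
```

Request:
drive_tool(
  deltas=[
    {"gripper":226,"offset":[0,0,0],"angular":[0,0,0]},
    {"gripper":226,"offset":[0,0,0],"angular":[0,0,0]},
    {"gripper":226,"offset":[0,0,0],"angular":[0,0,0]},
  ],
  grip_force=20,
)

```text
t: 18.55
eef_pos: [0.568, -0.0423, 0.2255]
tool_rot: [0.0, 0.433, 0.901, 0.0]
contact_force: [-2.6, 3.0, 6.7]
gripper_width: 0.116
grasp_force: 9.7
```

Request:
drive_tool(
  deltas=[
    {"gripper":225,"offset":[0,0,0],"angular":[0,0,0]},
    {"gripper":225,"offset":[0,0,0],"angular":[0,0,0]},
    {"gripper":225,"offset":[0,0,0],"angular":[0,0,0.015]},
    {"gripper":225,"offset":[0,0,0],"angular":[0,0,0.03]},
    {"gripper":225,"offset":[0,0,0],"angular":[0,0,0.03]},
  ],
  grip_force=20,
)

```text
t: 19.05
eef_pos: [0.5682, -0.043, 0.2251]
tool_rot: [0.0, 0.444, 0.896, 0.0]
contact_force: [2.3, 0.1, 0.5]
gripper_width: 0.12
grasp_force: 2.3
```

```bash
python3 s.py
```

```text
('contact_force', array([2.331, 0.086, 0.547])) ('torque', array([ 0.172, -0.536,  0.018])) ('grasp_force', np.float64(2.314)) ('eef_pos', array([ 0.568, -0.043,  0.225]))
yaw 2.2216240805332554 [5.000e-04 4.439e-01 8.961e-01 1.000e-04] -0.1524116238579154 0.3866010835576486
```

Request:
drive_tool(
  deltas=[
    {"gripper":225,"offset":[0,0,0],"angular":[0,0,0.02]},
    {"gripper":225,"offset":[0,0,0],"angular":[0,0,0.04]},
    {"gripper":225,"offset":[0,0,0],"angular":[0,0,0.04]},
  ],
)

```text
t: 19.35
eef_pos: [0.5682, -0.043, 0.2252]
tool_rot: [0.0, 0.458, 0.889, 0.0]
contact_force: [2.2, -0.8, 0.9]
gripper_width: 0.116
grasp_force: 2.5
```

```bash
python3 s.py
```

```text
('contact_force', array([ 2.223, -0.774,  0.866])) ('torque', array([ 0.024, -0.642,  0.038])) ('grasp_force', np.float64(2.472)) ('eef_pos', array([ 0.568, -0.043,  0.225]))
yaw 2.189973879614184 [5.000e-04 4.581e-01 8.889e-01 1.000e-04] -0.18639637157320976 0.35831482546942145
```

Request:
drive_tool(
  deltas=[
    {"gripper":225,"offset":[0,0,0],"angular":[0,0,0.02]},
    {"gripper":225,"offset":[0,0,0],"angular":[0,0,0.04]},
    {"gripper":225,"offset":[0,0,0],"angular":[0,0,0.04]},
  ],
)

```text
t: 19.65
eef_pos: [0.568, -0.0428, 0.2252]
tool_rot: [0.0, 0.472, 0.882, 0.0]
contact_force: [3.3, 0.2, 1.8]
gripper_width: 0.116
grasp_force: 2.7
```

```bash
python3 s.py
```

```text
('contact_force', array([3.295, 0.194, 1.829])) ('torque', array([ 0.045, -0.726, -0.065])) ('grasp_force', np.float64(2.712)) ('eef_pos', array([ 0.568, -0.043,  0.225]))
yaw 2.1584850843457932 [3.000e-04 4.720e-01 8.816e-01 1.000e-04] -0.077615927439183 0.330104797409287
```

Request:
drive_tool(
  deltas=[
    {"gripper":225,"offset":[0,0,0],"angular":[0,0,0.02]},
    {"gripper":225,"offset":[0,0,0],"angular":[0,0,0.04]},
    {"gripper":225,"offset":[0,0,0],"angular":[0,0,0.05]},
    {"gripper":225,"offset":[0,0,0],"angular":[0,0,0.05]},
  ],
)

```text
t: 20.05
eef_pos: [0.5679, -0.0427, 0.2251]
tool_rot: [0.0, 0.489, 0.872, 0.0]
contact_force: [4.0, -1.0, 2.1]
gripper_width: 0.119
grasp_force: 2.3
```

```bash
python3 s.py
```

```text
('contact_force', array([ 3.971, -0.984,  2.08 ])) ('torque', array([ 0.142, -0.759,  0.049])) ('grasp_force', np.float64(2.29)) ('eef_pos', array([ 0.568, -0.043,  0.225]))
yaw 2.1200894674559994 [1.000e-04 4.888e-01 8.724e-01 1.000e-04] -0.1175745902583003 0.29551813839853786
```

Request:
drive_tool(
  deltas=[
    {"gripper":225,"offset":[-0.0002,0.0003,0],"angular":[0,0,0.02]},
    {"gripper":225,"offset":[-0.0002,0.0003,0],"angular":[0,0,0.04]},
    {"gripper":225,"offset":[-0.0002,0.0003,0],"angular":[0,0,0.05]},
    {"gripper":225,"offset":[-0.0002,0.0003,0],"angular":[0,0,0.05]},
  ],
)

```text
t: 20.45
eef_pos: [0.568, -0.0426, 0.225]
tool_rot: [-0.0, 0.506, 0.863, -0.0]
contact_force: [2.3, -0.1, 2.1]
gripper_width: 0.122
grasp_force: 1.9
```

```bash
python3 s.py
```

```text
('contact_force', array([ 2.289, -0.148,  2.103])) ('torque', array([ 0.165, -0.465, -0.017])) ('grasp_force', np.float64(1.858)) ('eef_pos', array([ 0.568, -0.043,  0.225]))
yaw 2.0807540240485873 [-1.000e-04  5.059e-01  8.626e-01 -1.000e-04] -0.11447954457253218 0.2602604333353172
```

Request:
drive_tool(
  deltas=[
    {"gripper":225,"offset":[0,0,0],"angular":[0,0,0.02]},
    {"gripper":225,"offset":[0,0,0],"angular":[0,0,0.04]},
    {"gripper":225,"offset":[0,0,0],"angular":[0,0,0.05]},
    {"gripper":225,"offset":[0,0,0],"angular":[0,0,0.05]},
  ],
)

```text
t: 20.85
eef_pos: [0.568, -0.0427, 0.2249]
tool_rot: [-0.0, 0.523, 0.852, -0.0]
contact_force: [2.1, 1.3, 2.2]
gripper_width: 0.12
grasp_force: 1.7
```

```bash
python3 s.py
```

```text
('contact_force', array([2.149, 1.332, 2.221])) ('torque', array([ 0.289, -0.382,  0.078])) ('grasp_force', np.float64(1.71)) ('eef_pos', array([ 0.568, -0.043,  0.225]))
yaw 2.0414025494324255 [-1.000e-04  5.228e-01  8.525e-01 -1.000e-04] -0.11349952546879649 0.22508231780680718
```

Request:
drive_tool(
  deltas=[
    {"gripper":225,"offset":[0,0,0],"angular":[0,0,0.02]},
    {"gripper":225,"offset":[0,0,0],"angular":[0,0,0.04]},
    {"gripper":225,"offset":[0,0,0],"angular":[0,0,0.05]},
    {"gripper":225,"offset":[0,0,0],"angular":[0,0,0.05]},
  ],
)

```text
t: 21.25
eef_pos: [0.568, -0.0427, 0.2249]
tool_rot: [-0.0, 0.539, 0.842, -0.0]
contact_force: [0.2, 0.7, 4.1]
gripper_width: 0.121
grasp_force: 1.7
```

```bash
python3 s.py
```

```text
('contact_force', array([0.198, 0.697, 4.052])) ('torque', array([ 0.298, -0.253,  0.028])) ('grasp_force', np.float64(1.677)) ('eef_pos', array([ 0.568, -0.043,  0.225]))
yaw 2.0021973065106438 [-1.000e-04  5.394e-01  8.421e-01 -1.000e-04] -0.11731818784028292 0.18991813931000445
```

Request:
drive_tool(
  deltas=[
    {"gripper":225,"offset":[0,0,0],"angular":[0,0,0.02]},
    {"gripper":225,"offset":[0,0,0],"angular":[0,0,0.04]},
    {"gripper":225,"offset":[0,0,0],"angular":[0,0,0.04]},
  ],
)

```text
t: 21.55
eef_pos: [0.568, -0.0427, 0.2249]
tool_rot: [-0.0, 0.553, 0.833, -0.0]
contact_force: [1.6, 1.1, 1.7]
gripper_width: 0.117
grasp_force: 1.6
```

```bash
python3 s.py
```

```text
('contact_force', array([1.577, 1.145, 1.718])) ('torque', array([ 0.305, -0.236,  0.05 ])) ('grasp_force', np.float64(1.602)) ('eef_pos', array([ 0.568, -0.043,  0.225]))
yaw 1.9703421466850999 [-1.000e-04  5.527e-01  8.334e-01 -1.000e-04] -0.17949583008885384 0.161412149155224
```

Noise, no stop yet (wing about 1.30).

Request:
drive_tool(
  deltas=[
    {"gripper":225,"offset":[0,0,0],"angular":[0,0,0.02]},
    {"gripper":225,"offset":[0,0,0],"angular":[0,0,0.04]},
    {"gripper":225,"offset":[0,0,0],"angular":[0,0,0.05]},
    {"gripper":225,"offset":[0,0,0],"angular":[0,0,0.05]},
  ],
)

```text
t: 21.95
eef_pos: [0.568, -0.0427, 0.2249]
tool_rot: [-0.0, 0.569, 0.823, -0.0]
contact_force: [0.2, 0.5, 1.6]
gripper_width: 0.112
grasp_force: 9.4
```

```bash
python3 s.py
```

```text
('contact_force', array([0.194, 0.539, 1.576])) ('torque', array([ 0.335, -0.168,  0.198])) ('grasp_force', np.float64(9.385)) ('eef_pos', array([ 0.568, -0.043,  0.225]))
yaw 1.9317944362833657 [-1.000e-04  5.687e-01  8.226e-01 -1.000e-04] -0.3293058928102255 0.12671350794307007
```

Request:
drive_tool(
  deltas=[
    {"gripper":220,"offset":[0,0,0],"angular":[0,0,0]},
    {"gripper":200,"offset":[0,0,0],"angular":[0,0,0]},
    {"gripper":140,"offset":[0,0,0],"angular":[0,0,0]},
    {"gripper":140,"offset":[0,0,0],"angular":[0,0,0]},
    {"gripper":140,"offset":[0,0,-0.005],"angular":[0,0,0]},
  ],
)

```text
t: 22.45
eef_pos: [0.5676, -0.043, 0.2295]
tool_rot: [-0.001, 0.569, 0.822, -0.001]
contact_force: [-0.1, -0.5, -0.8]
gripper_width: 0.451
grasp_force: 0.0
```

Request:
drive_tool(
  deltas=[
    {"gripper":140,"offset":[0,0,-0.015],"angular":[0,0,0]},
    {"gripper":140,"offset":[0,0,-0.03],"angular":[0,0,0]},
    {"gripper":140,"offset":[0,0,-0.05],"angular":[0,0,0]},
    {"gripper":140,"offset":[0,0,-0.075],"angular":[0,0,0]},
    {"gripper":140,"offset":[0,0,-0.1],"angular":[0,0,0]},
  ],
)

```text
t: 22.95
eef_pos: [0.5682, -0.0426, 0.3326]
tool_rot: [0.001, 0.569, 0.823, 0.0]
contact_force: [-0.1, -1.1, 0.8]
gripper_width: 0.45
grasp_force: 0.0
```

Run:
```python
from station import optics,bot
import cv2
print(bot.get_obs()["contact_force"],bot.get_obs()["eef_pos"])
a=optics.read_camera("side"); cv2.imwrite("pics/s5raw.png",a)
cv2.imwrite("pics/s5.png",cv2.resize(a[200:260,250:330],None,fx=8,fy=8,interpolation=cv2.INTER_CUBIC))
```

```text
[-0.07050942 -1.05048281  0.82610903] [ 0.56823075 -0.04260126  0.33259333]
```

View pics/s5.png

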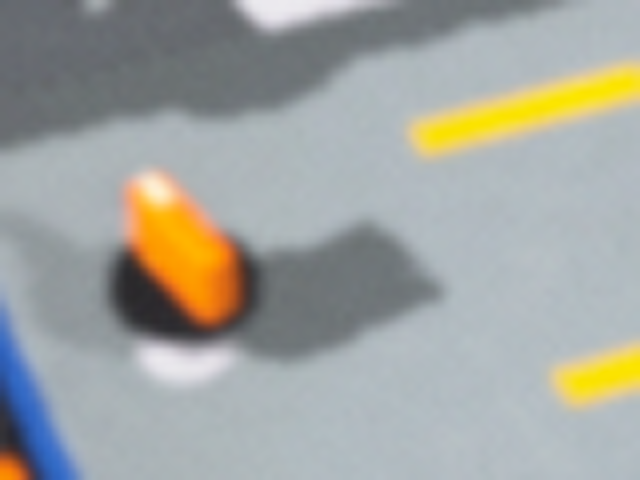

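Run:
```python
from h import *
for xy in((.568,-.0427),(.569,-.0435)):
  for z in(.1765,.1733,.1678):
    th=.142-1.33;d=np.array([np.cos(th),np.sin(th)]);n=np.array([-d[1],d[0]])
    P=[[*xy,z]]+[[*(np.array(xy)+.018*s*d+.005*t*n),z] for s in(-1,1) for t in(-1,1)]
    P.append([*xy,z-.022])
    print(z,(((proj("side",np.array(P))+.5-[250,200])*8)-.5).round(0).tolist())
```

```text
0.1765 [[178.0, 205.0], [124.0, 172.0], [157.0, 157.0], [200.0, 255.0], [234.0, 239.0], [181.0, 266.0]]
0.1733 [[178.0, 214.0], [124.0, 181.0], [157.0, 166.0], [200.0, 264.0], [234.0, 248.0], [181.0, 275.0]]
0.1678 [[179.0, 230.0], [125.0, 196.0], [158.0, 181.0], [201.0, 279.0], [234.0, 263.0], [182.0, 290.0]]
0.1765 [[183.0, 207.0], [128.0, 174.0], [161.0, 158.0], [205.0, 257.0], [238.0, 241.0], [185.0, 268.0]]
0.1733 [[183.0, 216.0], [128.0, 183.0], [162.0, 167.0], [205.0, 266.0], [238.0, 250.0], [186.0, 277.0]]
0.1678 [[184.0, 231.0], [129.0, 198.0], [162.0, 183.0], [205.0, 281.0], [239.0, 265.0], [186.0, 292.0]]
```

```bash
python3 -c "
from station import bot
print(bot.hand_in())"
```

```text
the job is handed in; nothing more can be done
None
```

The cover is shut and the stud locked. I pushed it to its floor at about 10.7 mm and turned it clockwise to its stop at about 1.33 rad (0.2 N m felt there). The last picture shows it sprung back to the height expected in the notch. I have handed the job in with the arm clear of everything.

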